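Put the sanding drums and block away in their holders

ROBOT

A 6-joint arm with a two-finger parallel gripper is mounted at the origin on the work surface. World frame = base frame: x ahead of the robot, y to its left, z up, the work surface at z = 0. Lengths are in m, angles in rad, forces in N, time in s.
With the tool pointing down it reaches from about 0.3 to 0.875 m from the base axis. Payload 6.4 kg.
Tool frame: the origin (TCP) lies midway between the tips of the shut fingers; the grasp point (between the pads) lies 19 mm behind it; z points along the fingers, y is the line along which they close (so a half turn about z gives the same grasp; the last joint's range is limited). The gripper opens to 88 mm and grips with 3 to 60 N. Pads are 18 mm wide; open, the fingers measure 123 mm over their backs; the gripper's body (75 mm by 187 mm) begins 45 mm behind the grasp point.
Start: joints at [1.115, 0.181, 1.607, -0, 1.354, -0.206], TCP at [0.142, 0.557, 0.215] pointing down, gripper open.
Joint ranges: [-2.99, 2.99], [-0.89, 2.07], [0.3, 2.58], [-1.14, 4.28], [0, 2.63], [-3.12, 3.12]. Speed limits (rad/s): [2.57, 2.57, 3.01, 3.14, 3.14, 3.14].

INTERFACE

Orientations are given as a unit quaternion [w, x, y, z].
In Python, from plant import manip gives the robot as it stands. The module is installed in compiled form; this text tells all that it offers.
- The arm moves only by the tool step_arm, never from a script. Its argument "plan" is a list of rows, each an object with "fingers": the opening, from 0 (shut) to 1 (fully open); "linear": the shift along the world's x, y, z in fractions of the full range, 1 being 0.5 m, a list of three; "twist": the turn, a rotation vector about the world's x, y, z in parts of the range, where 1.0 means 180 degrees, a list of three. In form: [{"fingers": fingers, "linear": [tx, ty, tz], "twist": [ax, ay, az]}, ...]. A call has 1 to 20 rows; each row is the pose to reach, as a shift and turn from the pose commanded when the call began; what a row does not reach only later rows make up. A row lasts 1/10 s, in which the tool goes at most 50 mm and 8.59 degrees, less where a joint would pass 70% of its speed; a pose out of reach is approached as far as the arm can. A shift or turn number past 1, either way, is cut back to 1. A call with a gripper value outside its range is refused whole. The fingers move at their own pace and stop on an object; "squeeze" is the grip in N (left out, the last holds). Time passes only in rows, so rows that repeat a pose let the fingers close. It gives the time, the measured TCP pose, the force, the opening and the grip force at its end, in the units of the state.
- manip.get_obs(): the state, without advancing time (a new reading comes with each control period).
- manip.camera(name): name is "side" or "top" or "wrist"; returns the picture (400x640x3 uint8, blue, green, red); there is no depth.
- manip.camera_model(name): a dict with "fx", "fy", "cx", "cy" (pixels), "k1" (the pictures are not rectified: a ray, as slopes to the right and down, at radius r is drawn at 1 + k1 r^2 times it, then the intrinsics apply), "R" (3x3) and "t" (3): a world point X has camera coordinates R X + t. Camera axes: x right, y down, z forward; pixel columns grow to the right and rows downward; lengths in m; the calibration is good to about 2 mm. A picture is of the moment at which its call begins: read the wrist's pose just before it. camera_model takes no time and is no camera call; for the wrist camera it gives the pose at the moment of the call.
- manip.job_done(): hands the job in; it is judged then, once.
The state is a dict: "t": time; "joint_positions": joint angles; "qd": joint speeds; "tau": joint torques, N m; "ee_pos": TCP position; "tool_rot": TCP orientation; "ft_force": force on the tool from outside, world axes, zero at the start; "torque": the same for the moment, N m; "finger_gap": finger opening in m; "grip_force": force on a finger pad.
Only numpy, scipy, OpenCV 4.12 (cv2) and the standard library are available. Lean on these libraries where they do the work, as an engineer would, in place of code of your own. Each camera call takes 0.05 s, during which the arm holds its last target. There are 200 camera calls.

TASK

Put the sanding kit away: stand each of the three sanding drums upright, nut up, down in the recess of the holder made for its size (small drum in the small recess, medium in the medium, large in the large), and lay the cork sanding block flat, abrasive face down, in the hollow of the oblong tray. Do not move the jar of screws or the wooden dowel offcut standing among them, and let go of everything at the end.

Things in the scene. Friction and masses are not known exactly. Their poses are not given: they have to be found in the camera images.
- drum_small: the small sanding drum, loose, standing upright: a cylinder 25 mm in diameter and 50 mm tall, reddish-brown abrasive sleeve, black rubber ends, a small steel nut and stud on top (12 mm wide, reaching 58 mm above its underside). Origin: centre of its underside; z up along its axis.
- drum_medium: the medium sanding drum, loose, standing upright: a cylinder 44 mm in diameter and 50 mm tall, reddish-brown abrasive sleeve, black rubber ends, a small steel nut and stud on top (12 mm wide, reaching 58 mm above its underside). Origin: centre of its underside; z up along its axis.
- drum_large: the large sanding drum, loose, standing upright: a cylinder 64 mm in diameter and 50 mm tall, reddish-brown abrasive sleeve, black rubber ends, a small steel nut and stud on top (12 mm wide, reaching 58 mm above its underside). Origin: centre of its underside; z up along its axis.
- sanding_block: cork sanding block, loose, lying flat: 70 mm long (its x), 42 mm wide (its y), 40 mm high, abrasive face underneath. Origin: centre of its underside; z up.
- holder_small: fixed dark-wood holder for the small drum: a square block 67 x 67 mm, 22 mm high, with one round recess 41 mm in diameter in its centre, 12 mm deep (grey felt floor, 10 mm above the bench). Origin: centre of its underside, on the axis of the recess, at bench height; z up.
- holder_medium: fixed dark-wood holder for the medium drum: a square block 86 x 86 mm, 22 mm high, with one round recess 60 mm in diameter in its centre, 12 mm deep (grey felt floor, 10 mm above the bench). Origin: centre of its underside, on the axis of the recess, at bench height; z up.
- holder_large: fixed dark-wood holder for the large drum: a square block 106 x 106 mm, 22 mm high, with one round recess 80 mm in diameter in its centre, 12 mm deep (grey felt floor, 10 mm above the bench). Origin: centre of its underside, on the axis of the recess, at bench height; z up.
- block_tray: fixed dark-wood oblong tray for the sanding block: outside 110 mm (its x) x 82 mm (its y), 22 mm high; hollow 86 mm (x) x 58 mm (y), 12 mm deep (grey felt floor, 10 mm above the bench). Origin: centre of its underside, at bench height; z up.
- screw_jar: bystander: short closed glass jar with steel lid and brass screws, 57 mm in diameter, 58 mm tall, standing among the sanding things. Origin: centre of its underside. A roll of pale masking tape (64 mm across, 24 mm high, lying flat) also lies in this area and does not matter.
- dowel_offcut: bystander: plain pale-wood dowel offcut standing on end, 36 mm in diameter, 55 mm tall, no nut on top. Origin: centre of its underside.

How it is judged:
At the end, for the whole second after the job is handed in: Each drum upright, nut up, on the recess floor of its own holder (axes within 12 mm); the block flat, abrasive down, on the tray floor, centred within 12 mm; all tilts under 0.12 rad, undersides 6 to 14 mm above the bench, released and at rest (horizontal distance between drum_small and holder_small below 0.012 m and z of drum_small in the frame of holder_small between 0.006 and 0.014 m and angle between each of drum_small, drum_medium, drum_large, sanding_block's own z axis and vertical below 0.12 rad and linear speed of each of drum_small, drum_medium, drum_large, sanding_block below 0.02 m/s and angular speed of each of drum_small, drum_medium, drum_large, sanding_block below 0.2 rad/s and horizontal distance between drum_medium and holder_medium below 0.012 m and z of drum_medium in the frame of holder_medium between 0.006 and 0.014 m and horizontal distance between drum_large and holder_large below 0.012 m and z of drum_large in the frame of holder_large between 0.006 and 0.014 m and horizontal distance between sanding_block and block_tray below 0.012 m and z of sanding_block in the frame of block_tray between 0.006 and 0.014 m); the robot touches nothing.
It fails at once if the jar of screws is shifted by more than 25 mm or knocked over (distance of screw_jar from where it was at the start of the episode above 0.025 m or angle between screw_jar's own z axis and vertical above 0.4 rad).
It fails at once if the dowel offcut is shifted by more than 25 mm or knocked over (distance of dowel_offcut from where it was at the start of the episode above 0.025 m or angle between dowel_offcut's own z axis and vertical above 0.4 rad).
It also fails if it takes over 128 s, if anything falls off the work surface, if the arm or the gripper's body presses on something with over 40 N, if the wrist force passes 120 N, or if a joint passes its speed limit or range.

## Working session

There is one attempt and no reset: what is moved stays moved. The work goes in short steps, Python scripts to look and compute and a tool call to move; the robot and the scene stay as the last step left them, time stands still between calls to the robot, and variables do not carry over. Pictures are saved under pics/ and viewed, at most 14 in all, crops included, and the job is handed in when it is done.

Besides the shell and the picture viewer there is one more tool, called after "Call:" as name(argument=value, ...) on one line, values as JSON. step_arm: Moves the arm, as the interface text tells. Its arguments: {"type":"object","properties":{"plan":{"type":"array","items":{"type":"object","properties":{"fingers":{"type":"number"},"linear":{"type":"array","items":{"type":"number"}},"twist":{"type":"array","items":{"type":"number"}}}}},"squeeze":{"type":"number"}},"required":["plan"]}

```bash
mkdir -p pics; cat > h.py <<'E'
import numpy as np, cv2
from plant import manip
def ray(m,u,v):
    x=(u-m["cx"])/m["fx"]; y=(v-m["cy"])/m["fy"]
    p=cv2.undistortPoints(np.array([[[u,v]]],float),np.array([[m["fx"],0,m["cx"]],[0,m["fy"],m["cy"]],[0,0,1.]]),np.array([m["k1"],0,0,0.]),).ravel()
    R=np.array(m["R"]);t=np.array(m["t"])
    return -R.T@t, R.T@np.array([p[0],p[1],1.])
def hit(m,u,v,z):
    o,d=ray(m,u,v); return o+d*(z-o[2])/d[2]
def proj(m,X):
    c=np.array(m["R"])@np.array(X)+np.array(m["t"]); a=c[:2]/c[2]; a=a*(1+m["k1"]*(a@a))
    return a*[m["fx"],m["fy"]]+[m["cx"],m["cy"]]
E
python3 - <<'E'
from h import *
o=manip.get_obs();print(o)
for n in("top","side"):
    m=manip.camera_model(n); cv2.imwrite(f"pics/{n}0.png",manip.camera(n)); print(n,{k:np.round(v,3).tolist() for k,v in m.items()})
E
```

```text
{'t': 0.0, 'joint_positions': array([ 1.11471557e+00,  1.81538913e-01,  1.60797104e+00, -1.85330408e-05,
        1.35380639e+00, -2.06297350e-01]), 'qd': array([-0.00047548, -0.00064367,  0.00185468, -0.00159515, -0.00161376,
       -0.0016631 ]), 'tau': array([ 2.35424359e-04, -4.33862722e+01, -3.41849148e+01,  7.02360109e-02,
        3.84973024e-02, -1.12909563e-04]), 'ee_pos': array([0.14187038, 0.55664129, 0.21442924]), 'tool_rot': array([-2.71687098e-04,  1.24565249e-01,  9.92211044e-01, -8.17947588e-04]), 'ft_force': array([-0.02891169, -0.04848392,  0.70182697]), 'torque': array([-0.03260377,  0.00898226,  0.01594856]), 'grip_force': 0.0, 'finger_gap': 0.08792337493729577}
top {'fx': 427.161, 'fy': 427.161, 'cx': 318.939, 'cy': 197.711, 'k1': -0.101, 'R': [[0.016, -1.0, 0.01], [-0.983, -0.017, -0.185], [0.185, -0.007, -0.983]], 't': [-0.014, 0.552, 1.021]}
side {'fx': 404.079, 'fy': 404.079, 'cx': 327.01, 'cy': 205.19, 'k1': -0.091, 'R': [[0.916, -0.402, 0.006], [-0.271, -0.627, -0.73], [0.297, 0.667, -0.683]], 't': [-0.482, 0.192, 0.685]}
```

View pics/top0.png

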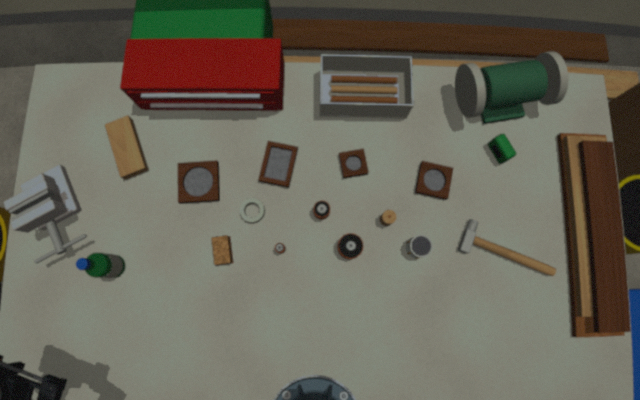

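View pics/side0.png

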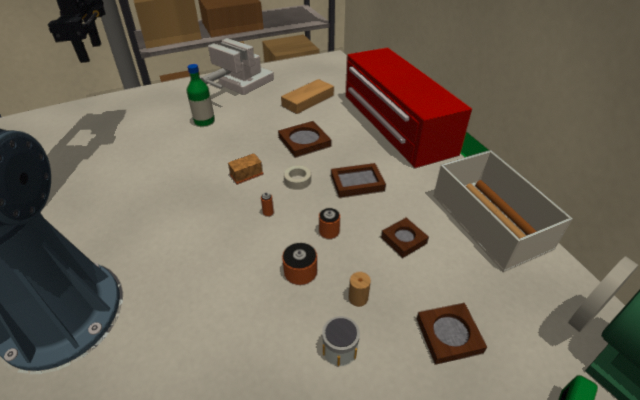

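The overview shows these pixel positions:
- **Top view, loose things:** small drum (280,248), medium drum (321,210), large drum (350,246), block (222,250), dowel (388,217), jar (419,245), tape (252,211).
- **Top view, holders:** large (199,182), tray (278,164), small (353,163), medium (435,180).
- **Side view:** the same layout.

```bash
cat > m.py <<'E'
from h import *
G={"S":(280,248,),"M":(321,210),"L":(350,246),"B":(222,250),"HL":(199,182),"T":(278,164),"HS":(353,163),"HM":(435,180),"D":(388,217)}
SG={"S":(267,205),"M":(329,224),"L":(300,264),"B":(246,168),"HL":(304,138),"T":(358,180),"HS":(405,237),"HM":(452,332),"D":(359,289)}
H={"S":50,"M":50,"L":50,"B":40,"HL":22,"T":22,"HS":22,"HM":22,"D":55}
for n,g in(("top",G),("side",SG)):
    im=cv2.imread(f"pics/{n}0.png"); m=manip.camera_model(n)
    hsv=cv2.cvtColor(im,cv2.COLOR_BGR2HSV)
    mask=((hsv[...,1]>110)|(hsv[...,2]<45)).astype(np.uint8)
    cs,hi=cv2.findContours(mask,cv2.RETR_CCOMP,cv2.CHAIN_APPROX_NONE)
    for k,(u,v) in g.items():
        out=[(cv2.contourArea(c),c,i) for i,c in enumerate(cs) if hi[0][i][3]<0 and cv2.pointPolygonTest(cv2.convexHull(c),(u,v),False)>=0 and cv2.contourArea(c)<6000]
        if not out: print(n,k,'none');continue
        a,c,i=max(out,key=lambda t:t[0])
        hull=cv2.convexHull(c); M=cv2.moments(hull); p=(M["m10"]/M["m00"],M["m01"]/M["m00"])
        s=f"{n} {k} hull {hit(m,*p,H[k]/2000)[:2].round(4)} A{a:.0f} bbox{cv2.boundingRect(c)}"
        hs=[q for j,q in enumerate(cs) if hi[0][j][3]==i and cv2.contourArea(q)>10]
        if hs:
            q=max(hs,key=cv2.contourArea); M=cv2.moments(q); p=(M["m10"]/M["m00"],M["m01"]/M["m00"])
            s+=f" hole {hit(m,*p,.016 if H[k]==22 else .055)[:2].round(4)}"
        if k in "BTHLHSHM":
            w=np.array([hit(m,*x[0],.022 if k!="B" else .04)[:2] for x in hull],np.float32)
            r=cv2.minAreaRect(w); s+=f" rect {np.round(r[1],3)} {r[2]:.1f}"
        print(s)
E
python3 m.py; python3 -c "
import cv2;im=cv2.imread('pics/top0.png')[140:270,165:465];cv2.imwrite('pics/c.png',cv2.resize(im,None,fx=2.6,fy=2.6,interpolation=cv2.INTER_CUBIC))"
```

```text
top S none
top M hull [ 0.5252 -0.011 ] A62 bbox(314, 202, 15, 17) rect [0.042 0.036] 1.0
top L hull [ 0.434  -0.0839] A398 bbox(338, 235, 24, 24) hole [ 0.4347 -0.084 ] rect [0.054 0.061] 40.5
top B hull [0.4198 0.2402] A416 bbox(212, 236, 20, 29) rect [0.068 0.044] 8.6
top HL hull [0.5974 0.3142] A1429 bbox(179, 162, 40, 41) hole [0.5974 0.3144] rect [0.104 0.103] 4.5
top T hull [0.6493 0.1056] A1105 bbox(259, 142, 38, 45) hole [0.649  0.1048] rect [0.078 0.108] 79.0
top HS hull [ 0.6551 -0.0941] A526 bbox(340, 150, 27, 27) hole [ 0.6547 -0.0936] rect [0.066 0.063] 10.7
top HM hull [ 0.6127 -0.3087] A922 bbox(416, 162, 36, 37) hole [ 0.6131 -0.3078] rect [0.084 0.085] 78.0
top D hull [ 0.509  -0.1814] A120 bbox(381, 211, 14, 14)
side S hull [0.4275 0.0921] A150 bbox(261, 196, 12, 20) rect [0.06  0.022] 76.8
side M hull [ 0.527 -0.009] A389 bbox(319, 209, 21, 30) rect [0.083 0.042] 66.6
side L hull [ 0.4351 -0.0823] A1126 bbox(282, 244, 35, 41) hole [ 0.4349 -0.0846] rect [0.094 0.064] 67.4
side B hull [0.4198 0.242 ] A654 bbox(228, 154, 35, 30) rect [0.081 0.085] 9.1
side HL hull [0.5993 0.3166] A1109 bbox(279, 122, 52, 35) hole [0.5996 0.3178] rect [0.113 0.128] 5.2
side T hull [0.6509 0.1071] A1276 bbox(331, 164, 54, 33) hole [0.6505 0.1083] rect [0.101 0.113] 79.0
side HS hull [ 0.6565 -0.0919] A1011 bbox(382, 218, 46, 39) hole [ 0.6558 -0.0916] rect [0.078 0.075] 11.1
side HM hull [ 0.614  -0.3077] A2722 bbox(417, 303, 70, 61) hole [ 0.6135 -0.3068] rect [0.093 0.092] 77.7
side D hull [ 0.5096 -0.1766] A551 bbox(349, 272, 21, 34)
```

View pics/c.png

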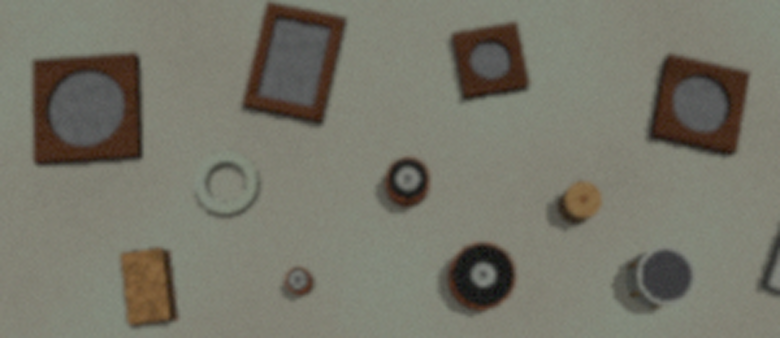

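Both views agree to about 2 mm. I'm moving above the small drum and checking there with the wrist camera.

Careful with the scale: shifts go in shares of 0.5 m and turns go in shares of 180 degrees. That gives: -0.465 m / 0.5 = -0.93, 0.285 m / 0.5 = 0.57.

Call:
step_arm(plan=[{"fingers": 1, "linear": [0.57, -0.93, 0], "twist": [0, 0, 0]}, {"fingers": 1, "linear": [0.57, -0.93, 0], "twist": [0, 0, 0]}, {"fingers": 1, "linear": [0.57, -0.93, 0], "twist": [0, 0, 0]}, {"fingers": 1, "linear": [0.57, -0.93, 0], "twist": [0, 0, 0]}, {"fingers": 1, "linear": [0.57, -0.93, 0], "twist": [0, 0, 0]}, {"fingers": 1, "linear": [0.57, -0.93, 0], "twist": [0, 0, 0]}, {"fingers": 1, "linear": [0.57, -0.93, 0], "twist": [0, 0, 0]}, {"fingers": 1, "linear": [0.57, -0.93, 0], "twist": [0, 0, 0]}, {"fingers": 1, "linear": [0.57, -0.93, 0], "twist": [0, 0, 0]}, {"fingers": 1, "linear": [0.57, -0.93, 0], "twist": [0, 0, 0]}, {"fingers": 1, "linear": [0.57, -0.93, 0], "twist": [0, 0, 0]}, {"fingers": 1, "linear": [0.57, -0.93, 0], "twist": [0, 0, 0]}, {"fingers": 1, "linear": [0.57, -0.93, 0], "twist": [0, 0, 0]}, {"fingers": 1, "linear": [0.57, -0.93, 0], "twist": [0, 0, 0]}, {"fingers": 1, "linear": [0.57, -0.93, 0], "twist": [0, 0, 0]}, {"fingers": 1, "linear": [0.57, -0.93, 0], "twist": [0, 0, 0]}], squeeze=20)

```text
t: 1.7
ee_pos: [0.4266, 0.0934, 0.2153]
tool_rot: [-0.0, 0.123, 0.992, 0.0]
ft_force: [0.2, 0.2, -0.0]
finger_gap: 0.0882
grip_force: 0.0
```

```bash
cat > w.py <<'E'
import sys
from h import *
m=manip.camera_model("wrist"); im=manip.camera("wrist")
o=manip.get_obs(); print(o["t"],o["ee_pos"],o["tool_rot"].round(4),o["finger_gap"])
for l in sys.argv[2:]:
    X=[float(a) for a in l.split(",")]; p=proj(m,X); print(l,p.round(1)); 
    cv2.drawMarker(im,(int(p[0]),int(p[1])),(255,0,255),0,12,1)
cv2.imwrite("pics/%s.png"%sys.argv[1],im)
E
python3 w.py w1 .4275,.092,.058 .526,-.01,.058
```

```text
1.75 [0.42668598 0.09325345 0.21535955] [0.     0.1235 0.9923 0.    ] 0.08782741143426498
.4275,.092,.058 [321.2 182.5]
.526,-.01,.058 [255.  287.8]
```

View pics/w1.png

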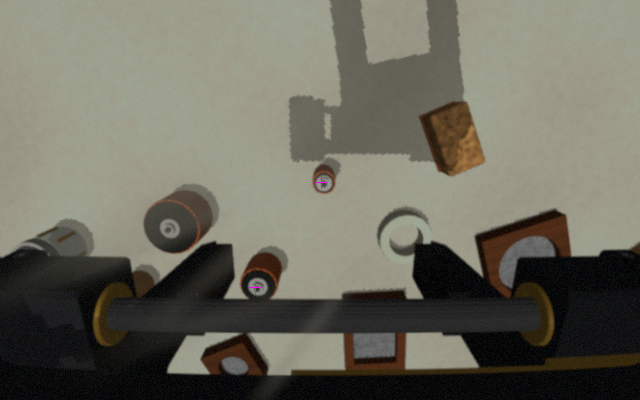

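Markers land on the nuts of the small (323,182) and medium (258,288) drums within 2 px. Grasping.

Call:
step_arm(plan=[{"fingers": 1, "linear": [0.002, -0.002, -0.1], "twist": [0, 0, 0]}, {"fingers": 1, "linear": [0.002, -0.002, -0.2], "twist": [0, 0, 0]}, {"fingers": 1, "linear": [0.002, -0.002, -0.3], "twist": [0, 0, 0]}, {"fingers": 1, "linear": [0.002, -0.002, -0.36], "twist": [0, 0, 0]}, {"fingers": 1, "linear": [0.002, -0.002, -0.386], "twist": [0, 0, 0]}, {"fingers": 1, "linear": [0.002, -0.002, -0.386], "twist": [0, 0, 0]}, {"fingers": 0.2, "linear": [0.002, -0.002, -0.386], "twist": [0, 0, 0]}, {"fingers": 0.2, "linear": [0.002, -0.002, -0.386], "twist": [0, 0, 0]}, {"fingers": 0.2, "linear": [0.002, -0.002, -0.386], "twist": [0, 0, 0]}, {"fingers": 0.2, "linear": [0.002, -0.002, -0.386], "twist": [0, 0, 0]}, {"fingers": 0.2, "linear": [0.002, -0.002, -0.386], "twist": [0, 0, 0]}, {"fingers": 0.2, "linear": [0.002, -0.002, -0.386], "twist": [0, 0, 0]}, {"fingers": 0.2, "linear": [0.002, -0.002, -0.386], "twist": [0, 0, 0]}, {"fingers": 0.2, "linear": [0.002, -0.002, -0.386], "twist": [0, 0, 0]}, {"fingers": 0.2, "linear": [0.002, -0.002, -0.386], "twist": [0, 0, 0]}, {"fingers": 0.2, "linear": [0.002, -0.002, -0.386], "twist": [0, 0, 0]}], squeeze=20)

```text
t: 3.35
ee_pos: [0.4281, 0.0912, 0.0223]
tool_rot: [-0.0, 0.125, 0.992, 0.0]
ft_force: [0.2, 0.5, 0.2]
finger_gap: 0.0231
grip_force: 20.0
```

To row units: 0.2275 m / 0.5 = 0.455, -0.1845 m / 0.5 = -0.369.

Call:
step_arm(plan=[{"fingers": 0.2, "linear": [0, 0, 0.06], "twist": [0, 0, 0]}, {"fingers": 0.2, "linear": [0, 0, 0.14], "twist": [0, 0, 0]}, {"fingers": 0.2, "linear": [0, 0, 0.2], "twist": [0, 0, 0]}, {"fingers": 0.2, "linear": [0.05, -0.04, 0.2], "twist": [0, 0, 0]}, {"fingers": 0.2, "linear": [0.11, -0.09, 0.2], "twist": [0, 0, 0]}, {"fingers": 0.2, "linear": [0.17, -0.14, 0.2], "twist": [0, 0, 0]}, {"fingers": 0.2, "linear": [0.23, -0.19, 0.2], "twist": [0, 0, 0]}, {"fingers": 0.2, "linear": [0.29, -0.24, 0.2], "twist": [0, 0, 0]}, {"fingers": 0.2, "linear": [0.35, -0.29, 0.2], "twist": [0, 0, 0]}, {"fingers": 0.2, "linear": [0.41, -0.34, 0.2], "twist": [0, 0, 0]}, {"fingers": 0.2, "linear": [0.455, -0.369, 0.2], "twist": [0, 0, 0]}, {"fingers": 0.2, "linear": [0.455, -0.369, 0.2], "twist": [0, 0, 0]}, {"fingers": 0.2, "linear": [0.455, -0.369, 0.14], "twist": [0, 0, 0]}, {"fingers": 0.2, "linear": [0.455, -0.369, 0.1], "twist": [0, 0, 0]}, {"fingers": 0.2, "linear": [0.455, -0.369, 0.1], "twist": [0, 0, 0]}, {"fingers": 0.2, "linear": [0.455, -0.369, 0.1], "twist": [0, 0, 0]}])

```text
t: 4.95
ee_pos: [0.6549, -0.0927, 0.0722]
tool_rot: [-0.001, 0.124, 0.992, 0.0]
ft_force: [0.7, 0.5, -0.4]
finger_gap: 0.0232
grip_force: 20.0
```

```bash
python3 w.py w2 .6555,-.093,.016;  python3 -c "
from h import *
cv2.imwrite('pics/s2.png',cv2.resize(manip.camera('side')[130:330,250:500],None,fx=2.5,fy=2.5))"
```

```text
5.0 [ 0.65583395 -0.09304668  0.07330109] [ 4.000e-04  1.244e-01  9.922e-01 -1.000e-04] 0.023073903379830157
.6555,-.093,.016 [321.8 211.1]
```

View pics/s2.png

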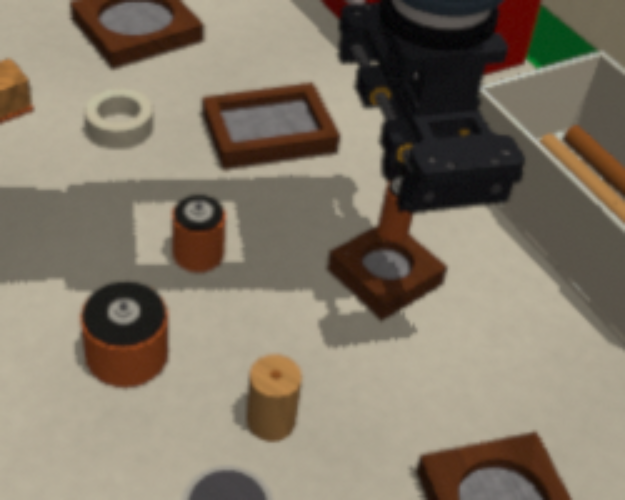

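The small drum hangs upright over the small recess (crop ~(395,240)). Lowering, releasing, and rising.

To row units: 0.1 m / 0.5 = 0.2, 0.06 m / 0.5 = 0.12.

Call:
step_arm(plan=[{"fingers": 0.2, "linear": [0, 0, -0.04], "twist": [0, 0, 0]}, {"fingers": 0.2, "linear": [0, 0, -0.06], "twist": [0, 0, 0]}, {"fingers": 0.2, "linear": [0, 0, -0.072], "twist": [0, 0, 0]}, {"fingers": 0.2, "linear": [0, 0, -0.08], "twist": [0, 0, 0]}, {"fingers": 0.2, "linear": [0, 0, -0.08], "twist": [0, 0, 0]}, {"fingers": 0.2, "linear": [0, 0, -0.08], "twist": [0, 0, 0]}, {"fingers": 0.35, "linear": [0, 0, -0.08], "twist": [0, 0, 0]}, {"fingers": 0.45, "linear": [0, 0, -0.08], "twist": [0, 0, 0]}, {"fingers": 0.55, "linear": [0, 0, -0.08], "twist": [0, 0, 0]}, {"fingers": 0.55, "linear": [0, 0, -0.08], "twist": [0, 0, 0]}, {"fingers": 0.55, "linear": [0, 0, -0.08], "twist": [0, 0, 0]}, {"fingers": 0.55, "linear": [0, 0, -0.04], "twist": [0, 0, 0]}, {"fingers": 0.55, "linear": [0, 0, 0.04], "twist": [0, 0, 0]}, {"fingers": 0.7, "linear": [0, 0, 0.12], "twist": [0, 0, 0]}, {"fingers": 1, "linear": [0, 0, 0.2], "twist": [0, 0, 0]}, {"fingers": 1, "linear": [0, 0, 0.2], "twist": [0, 0, 0]}])

```text
t: 6.65
ee_pos: [0.6596, -0.0945, 0.1801]
tool_rot: [0.006, 0.124, 0.992, -0.001]
ft_force: [0.8, -0.4, 1.0]
finger_gap: 0.0704
grip_force: 0.0
```

```bash
python3 w.py w3 .6555,-.093,.068 .526,-.01,.058
```

```text
6.7 [ 0.65797044 -0.09404361  0.17666183] [ 3.700e-03  1.245e-01  9.922e-01 -7.000e-04] 0.07442985905909963
.6555,-.093,.068 [322.8 185.5]
.526,-.01,.058 [383.1   5.2]
```

View pics/w3.png

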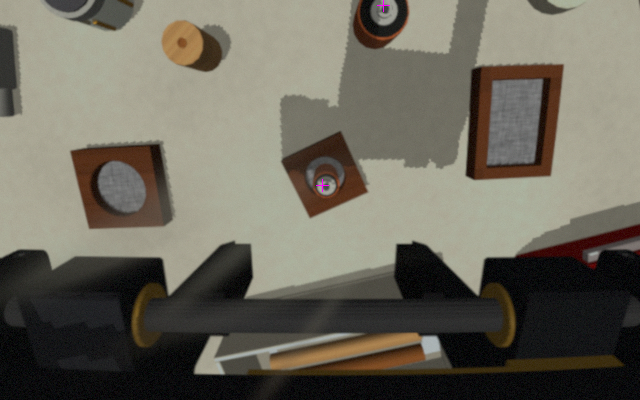

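The small drum sits upright in its recess, with its nut at (325,186) where expected. On to the medium drum.

To row units: -0.15 m / 0.5 = -0.3, -0.1295 m / 0.5 = -0.259.

Call:
step_arm(plan=[{"fingers": 1, "linear": [-0.06, 0.04, 0], "twist": [0, 0, 0]}, {"fingers": 1, "linear": [-0.13, 0.084, 0], "twist": [0, 0, 0]}, {"fingers": 1, "linear": [-0.2, 0.128, 0], "twist": [0, 0, 0]}, {"fingers": 1, "linear": [-0.259, 0.166, 0], "twist": [0, 0, 0]}, {"fingers": 1, "linear": [-0.259, 0.166, 0], "twist": [0, 0, 0]}, {"fingers": 1, "linear": [-0.259, 0.166, 0], "twist": [0, 0, 0]}, {"fingers": 1, "linear": [-0.259, 0.166, -0.08], "twist": [0, 0, 0]}, {"fingers": 1, "linear": [-0.259, 0.166, -0.16], "twist": [0, 0, 0]}, {"fingers": 1, "linear": [-0.259, 0.166, -0.24], "twist": [0, 0, 0]}, {"fingers": 1, "linear": [-0.259, 0.166, -0.28], "twist": [0, 0, 0]}, {"fingers": 1, "linear": [-0.259, 0.166, -0.3], "twist": [0, 0, 0]}, {"fingers": 1, "linear": [-0.259, 0.166, -0.3], "twist": [0, 0, 0]}, {"fingers": 0.4, "linear": [-0.259, 0.166, -0.3], "twist": [0, 0, 0]}, {"fingers": 0.4, "linear": [-0.259, 0.166, -0.3], "twist": [0, 0, 0]}, {"fingers": 0.4, "linear": [-0.259, 0.166, -0.3], "twist": [0, 0, 0]}, {"fingers": 0.4, "linear": [-0.259, 0.166, -0.3], "twist": [0, 0, 0]}, {"fingers": 0.4, "linear": [-0.259, 0.166, -0.3], "twist": [0, 0, 0]}, {"fingers": 0.4, "linear": [-0.259, 0.166, -0.3], "twist": [0, 0, 0]}, {"fingers": 0.4, "linear": [-0.259, 0.166, -0.3], "twist": [0, 0, 0]}, {"fingers": 0.4, "linear": [-0.259, 0.166, -0.3], "twist": [0, 0, 0]}], squeeze=30)

```text
t: 8.7
ee_pos: [0.5265, -0.0102, 0.0226]
tool_rot: [0.0, 0.125, 0.992, 0.0]
ft_force: [0.6, 1.8, 2.7]
finger_gap: 0.0417
grip_force: 30.0
```

To row units: -0.2975 m / 0.5 = -0.595, 0.0875 m / 0.5 = 0.175.

Call:
step_arm(plan=[{"fingers": 0.4, "linear": [0, 0, 0.06], "twist": [0, 0, 0]}, {"fingers": 0.4, "linear": [0, 0, 0.14], "twist": [0, 0, 0]}, {"fingers": 0.4, "linear": [0, 0, 0.2], "twist": [0, 0, 0]}, {"fingers": 0.4, "linear": [0.02, -0.06, 0.2], "twist": [0, 0, 0]}, {"fingers": 0.4, "linear": [0.04, -0.14, 0.2], "twist": [0, 0, 0]}, {"fingers": 0.4, "linear": [0.064, -0.22, 0.2], "twist": [0, 0, 0]}, {"fingers": 0.4, "linear": [0.088, -0.3, 0.2], "twist": [0, 0, 0]}, {"fingers": 0.4, "linear": [0.112, -0.38, 0.2], "twist": [0, 0, 0]}, {"fingers": 0.4, "linear": [0.136, -0.46, 0.2], "twist": [0, 0, 0]}, {"fingers": 0.4, "linear": [0.16, -0.54, 0.2], "twist": [0, 0, 0]}, {"fingers": 0.4, "linear": [0.175, -0.595, 0.2], "twist": [0, 0, 0]}, {"fingers": 0.4, "linear": [0.175, -0.595, 0.2], "twist": [0, 0, 0]}, {"fingers": 0.4, "linear": [0.175, -0.595, 0.2], "twist": [0, 0, 0]}, {"fingers": 0.4, "linear": [0.175, -0.595, 0.14], "twist": [0, 0, 0]}, {"fingers": 0.4, "linear": [0.175, -0.595, 0.09], "twist": [0, 0, 0]}, {"fingers": 0.4, "linear": [0.175, -0.595, 0.08], "twist": [0, 0, 0]}, {"fingers": 0.4, "linear": [0.175, -0.595, 0.08], "twist": [0, 0, 0]}, {"fingers": 0.4, "linear": [0.175, -0.595, 0.08], "twist": [0, 0, 0]}])

```text
t: 10.5
ee_pos: [0.6144, -0.3075, 0.0637]
tool_rot: [0.001, 0.124, 0.992, -0.0]
ft_force: [-0.1, 0.8, -1.5]
finger_gap: 0.0417
grip_force: 30.0
```

To row units: 0.11 m / 0.5 = 0.22, 0.03 m / 0.5 = 0.06.

Call:
step_arm(plan=[{"fingers": 0.4, "linear": [0, 0, -0.03], "twist": [0, 0, 0]}, {"fingers": 0.4, "linear": [0, 0, -0.048], "twist": [0, 0, 0]}, {"fingers": 0.4, "linear": [0, 0, -0.058], "twist": [0, 0, 0]}, {"fingers": 0.4, "linear": [0, 0, -0.058], "twist": [0, 0, 0]}, {"fingers": 0.4, "linear": [0, 0, -0.058], "twist": [0, 0, 0]}, {"fingers": 0.55, "linear": [0, 0, -0.058], "twist": [0, 0, 0]}, {"fingers": 0.65, "linear": [0, 0, -0.058], "twist": [0, 0, 0]}, {"fingers": 0.75, "linear": [0, 0, -0.058], "twist": [0, 0, 0]}, {"fingers": 0.75, "linear": [0, 0, -0.058], "twist": [0, 0, 0]}, {"fingers": 0.75, "linear": [0, 0, -0.058], "twist": [0, 0, 0]}, {"fingers": 0.75, "linear": [0, 0, -0.02], "twist": [0, 0, 0]}, {"fingers": 0.75, "linear": [0, 0, 0.06], "twist": [0, 0, 0]}, {"fingers": 0.75, "linear": [0, 0, 0.14], "twist": [0, 0, 0]}, {"fingers": 1, "linear": [0, 0, 0.22], "twist": [0, 0, 0]}, {"fingers": 1, "linear": [0, 0, 0.22], "twist": [0, 0, 0]}, {"fingers": 1, "linear": [0, 0, 0.22], "twist": [0, 0, 0]}])

```text
t: 12.1
ee_pos: [0.6143, -0.3083, 0.1739]
tool_rot: [0.001, 0.125, 0.992, -0.001]
ft_force: [0.4, 0.2, -0.4]
finger_gap: 0.0876
grip_force: 0.0
```

```bash
python3 w.py w4 .6135,-.3075,.068 .4345,-.083,.058
```

```text
12.15 [ 0.61334183 -0.30763139  0.17189753] [-2.000e-04  1.246e-01  9.922e-01  1.000e-04] 0.08774948808841575
.6135,-.3075,.068 [323. 192.]
.4345,-.083,.058 [547.7 -99.3]
```

View pics/w4.png

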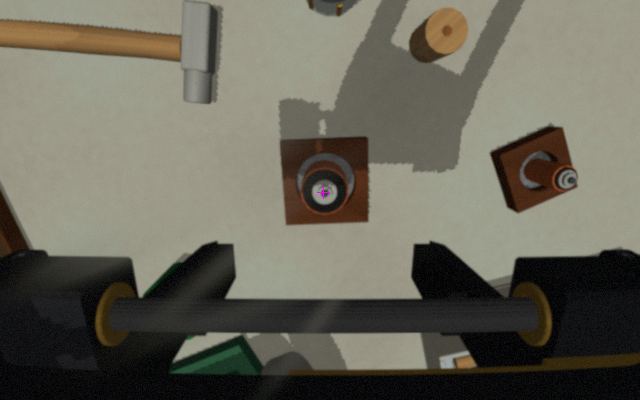

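Medium drum is upright and centred: nut at (323,192), as predicted. Next, the large drum.

To row units: 0.2247 m / 0.5 = 0.4494, -0.179 m / 0.5 = -0.358.

Call:
step_arm(plan=[{"fingers": 1, "linear": [-0.04, 0.05, 0], "twist": [0, 0, 0]}, {"fingers": 1, "linear": [-0.09, 0.114, 0], "twist": [0, 0, 0]}, {"fingers": 1, "linear": [-0.144, 0.18, 0], "twist": [0, 0, 0]}, {"fingers": 1, "linear": [-0.2, 0.252, 0], "twist": [0, 0, 0]}, {"fingers": 1, "linear": [-0.254, 0.32, 0], "twist": [0, 0, 0]}, {"fingers": 1, "linear": [-0.31, 0.39, 0], "twist": [0, 0, 0]}, {"fingers": 1, "linear": [-0.358, 0.4494, 0], "twist": [0, 0, 0]}, {"fingers": 1, "linear": [-0.358, 0.4494, 0], "twist": [0, 0, 0]}, {"fingers": 1, "linear": [-0.358, 0.4494, 0], "twist": [0, 0, 0]}, {"fingers": 1, "linear": [-0.358, 0.4494, -0.08], "twist": [0, 0, 0]}, {"fingers": 1, "linear": [-0.358, 0.4494, -0.16], "twist": [0, 0, 0]}, {"fingers": 1, "linear": [-0.358, 0.4494, -0.18], "twist": [0, 0, 0]}, {"fingers": 1, "linear": [-0.358, 0.4494, -0.18], "twist": [0, 0, 0]}, {"fingers": 1, "linear": [-0.358, 0.4494, -0.18], "twist": [0, 0, 0]}])

```text
t: 13.55
ee_pos: [0.4357, -0.084, 0.0832]
tool_rot: [0.0, 0.125, 0.992, -0.0]
ft_force: [-0.3, 0.2, -0.1]
finger_gap: 0.0882
grip_force: 0.0
```

```bash
python3 w.py w5 .4345,-.083,.058
```

```text
13.6 [ 0.43608879 -0.08409605  0.08377896] [ 1.100e-03  1.248e-01  9.922e-01 -4.000e-04] 0.08805513865109223
.4345,-.083,.058 [323.  222.2]
```

View pics/w5.png

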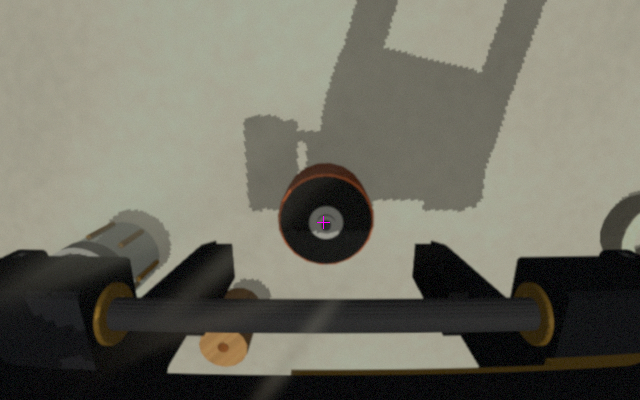

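Centred: nut at (326,222), with clearance on both sides. Lowering and gripping.

To row units: -0.06 m / 0.5 = -0.12, -0.05 m / 0.5 = -0.1.

Call:
step_arm(plan=[{"fingers": 1, "linear": [0, 0, -0.06], "twist": [0, 0, 0]}, {"fingers": 1, "linear": [0, 0, -0.1], "twist": [0, 0, 0]}, {"fingers": 1, "linear": [0, 0, -0.12], "twist": [0, 0, 0]}, {"fingers": 1, "linear": [0, 0, -0.12], "twist": [0, 0, 0]}, {"fingers": 1, "linear": [0, 0, -0.12], "twist": [0, 0, 0]}, {"fingers": 0.6, "linear": [0, 0, -0.12], "twist": [0, 0, 0]}, {"fingers": 0.6, "linear": [0, 0, -0.12], "twist": [0, 0, 0]}, {"fingers": 0.6, "linear": [0, 0, -0.12], "twist": [0, 0, 0]}, {"fingers": 0.6, "linear": [0, 0, -0.12], "twist": [0, 0, 0]}, {"fingers": 0.6, "linear": [0, 0, -0.12], "twist": [0, 0, 0]}, {"fingers": 0.6, "linear": [0, 0, -0.12], "twist": [0, 0, 0]}], squeeze=40)

```text
t: 14.7
ee_pos: [0.4351, -0.0832, 0.0228]
tool_rot: [0.0, 0.125, 0.992, -0.0]
ft_force: [-0.9, 1.9, 6.2]
finger_gap: 0.0614
grip_force: 40.0
```

To row units: 0.3985 m / 0.5 = 0.797, 0.163 m / 0.5 = 0.326.

Call:
step_arm(plan=[{"fingers": 0.6, "linear": [0, 0, 0.06], "twist": [0, 0, 0]}, {"fingers": 0.6, "linear": [0, 0, 0.14], "twist": [0, 0, 0]}, {"fingers": 0.6, "linear": [0, 0, 0.2], "twist": [0, 0, 0]}, {"fingers": 0.6, "linear": [0.02, 0.05, 0.2], "twist": [0, 0, 0]}, {"fingers": 0.6, "linear": [0.05, 0.12, 0.2], "twist": [0, 0, 0]}, {"fingers": 0.6, "linear": [0.082, 0.2, 0.2], "twist": [0, 0, 0]}, {"fingers": 0.6, "linear": [0.114, 0.28, 0.2], "twist": [0, 0, 0]}, {"fingers": 0.6, "linear": [0.146, 0.36, 0.2], "twist": [0, 0, 0]}, {"fingers": 0.6, "linear": [0.18, 0.44, 0.2], "twist": [0, 0, 0]}, {"fingers": 0.6, "linear": [0.212, 0.52, 0.2], "twist": [0, 0, 0]}, {"fingers": 0.6, "linear": [0.244, 0.6, 0.2], "twist": [0, 0, 0]}, {"fingers": 0.6, "linear": [0.278, 0.68, 0.2], "twist": [0, 0, 0]}, {"fingers": 0.6, "linear": [0.306, 0.75, 0.2], "twist": [0, 0, 0]}, {"fingers": 0.6, "linear": [0.326, 0.797, 0.2], "twist": [0, 0, 0]}, {"fingers": 0.6, "linear": [0.326, 0.797, 0.2], "twist": [0, 0, 0]}, {"fingers": 0.6, "linear": [0.326, 0.797, 0.2], "twist": [0, 0, 0]}, {"fingers": 0.6, "linear": [0.326, 0.797, 0.14], "twist": [0, 0, 0]}, {"fingers": 0.6, "linear": [0.326, 0.797, 0.09], "twist": [0, 0, 0]}, {"fingers": 0.6, "linear": [0.326, 0.797, 0.08], "twist": [0, 0, 0]}, {"fingers": 0.6, "linear": [0.326, 0.797, 0.08], "twist": [0, 0, 0]}])

```text
t: 16.7
ee_pos: [0.5965, 0.3139, 0.0611]
tool_rot: [-0.001, 0.125, 0.992, -0.001]
ft_force: [0.4, 0.2, -2.3]
finger_gap: 0.0608
grip_force: 40.0
```

To row units: 0.11 m / 0.5 = 0.22, 0.07 m / 0.5 = 0.14.

Call:
step_arm(plan=[{"fingers": 0.6, "linear": [0, 0, 0], "twist": [0, 0, 0]}, {"fingers": 0.6, "linear": [0, 0, 0], "twist": [0, 0, 0]}, {"fingers": 0.6, "linear": [0, 0, -0.03], "twist": [0, 0, 0]}, {"fingers": 0.6, "linear": [0, 0, -0.048], "twist": [0, 0, 0]}, {"fingers": 0.6, "linear": [0, 0, -0.058], "twist": [0, 0, 0]}, {"fingers": 0.6, "linear": [0, 0, -0.058], "twist": [0, 0, 0]}, {"fingers": 0.6, "linear": [0, 0, -0.058], "twist": [0, 0, 0]}, {"fingers": 0.8, "linear": [0, 0, -0.058], "twist": [0, 0, 0]}, {"fingers": 0.9, "linear": [0, 0, -0.058], "twist": [0, 0, 0]}, {"fingers": 1, "linear": [0, 0, -0.058], "twist": [0, 0, 0]}, {"fingers": 1, "linear": [0, 0, -0.058], "twist": [0, 0, 0]}, {"fingers": 1, "linear": [0, 0, -0.058], "twist": [0, 0, 0]}, {"fingers": 1, "linear": [0, 0, -0.02], "twist": [0, 0, 0]}, {"fingers": 1, "linear": [0, 0, 0.06], "twist": [0, 0, 0]}, {"fingers": 1, "linear": [0, 0, 0.14], "twist": [0, 0, 0]}, {"fingers": 1, "linear": [0, 0, 0.22], "twist": [0, 0, 0]}, {"fingers": 1, "linear": [0, 0, 0.22], "twist": [0, 0, 0]}, {"fingers": 1, "linear": [0, 0, 0.22], "twist": [0, 0, 0]}])

```text
t: 18.5
ee_pos: [0.5984, 0.3157, 0.1739]
tool_rot: [0.001, 0.125, 0.992, 0.001]
ft_force: [-0.1, 0.8, -0.4]
finger_gap: 0.0882
grip_force: 0.0
```

```bash
python3 w.py w6 .598,.3155,.068 .42,.241,.04
```

```text
18.55 [0.59730219 0.31527058 0.17190258] [-2.000e-04  1.246e-01  9.922e-01 -1.000e-04] 0.088475295142665
.598,.3155,.068 [321.7 192.8]
.42,.241,.04 [183.8   8.2]
```

View pics/w6.png

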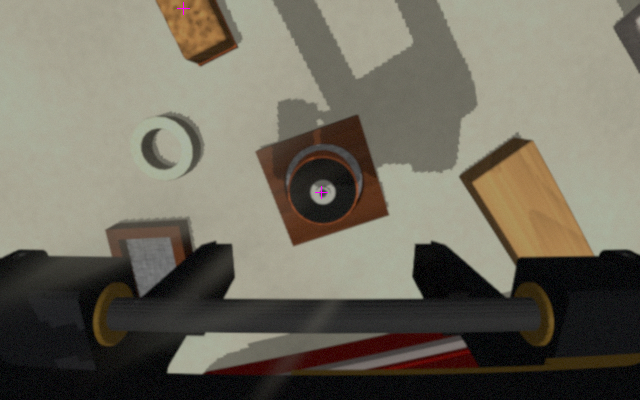

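Large drum is upright and centred: nut at (322,192). Next, the block (yaw +22.6°).

To row units: -0.1777 m / 0.5 = -0.3554, -0.0745 m / 0.5 = -0.149, 22.6 degrees / 180 = 0.1256.

Call:
step_arm(plan=[{"fingers": 1, "linear": [-0.06, -0.024, 0], "twist": [0, 0, 0.0333]}, {"fingers": 1, "linear": [-0.13, -0.054, 0], "twist": [0, 0, 0.0667]}, {"fingers": 1, "linear": [-0.2, -0.084, 0], "twist": [0, 0, 0.1]}, {"fingers": 1, "linear": [-0.27, -0.114, 0], "twist": [0, 0, 0.1256]}, {"fingers": 1, "linear": [-0.33, -0.14, 0], "twist": [0, 0, 0.1256]}, {"fingers": 1, "linear": [-0.3554, -0.149, 0], "twist": [0, 0, 0.1256]}, {"fingers": 1, "linear": [-0.3554, -0.149, 0], "twist": [0, 0, 0.1256]}, {"fingers": 1, "linear": [-0.3554, -0.149, 0], "twist": [0, 0, 0.1256]}, {"fingers": 1, "linear": [-0.3554, -0.149, -0.08], "twist": [0, 0, 0.1256]}, {"fingers": 1, "linear": [-0.3554, -0.149, -0.16], "twist": [0, 0, 0.1256]}, {"fingers": 1, "linear": [-0.3554, -0.149, -0.16], "twist": [0, 0, 0.1256]}, {"fingers": 1, "linear": [-0.3554, -0.149, -0.16], "twist": [0, 0, 0.1256]}])

```text
t: 19.75
ee_pos: [0.42, 0.2409, 0.092]
tool_rot: [-0.001, -0.072, 0.997, -0.0]
ft_force: [0.4, 0.7, 0.8]
finger_gap: 0.0882
grip_force: 0.0
```

```bash
python3 w.py w7 .42,.241,.04
```

```text
19.8 [0.42113161 0.24119904 0.09330302] [ 3.000e-04 -7.220e-02  9.974e-01  1.000e-04] 0.08815226567464099
.42,.241,.04 [323.3 211.7]
```

View pics/w7.png

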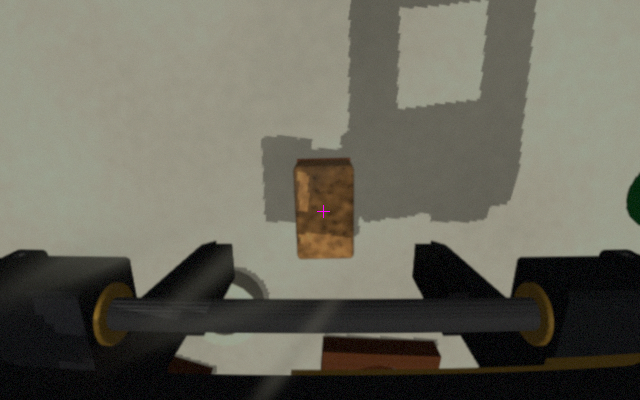

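The block is aligned and centred at about (325,211). Gripping.

To row units: -0.074 m / 0.5 = -0.148, -0.06 m / 0.5 = -0.12.

Call:
step_arm(plan=[{"fingers": 1, "linear": [0, 0, -0.06], "twist": [0, 0, 0]}, {"fingers": 1, "linear": [0, 0, -0.12], "twist": [0, 0, 0]}, {"fingers": 1, "linear": [0, 0, -0.148], "twist": [0, 0, 0]}, {"fingers": 1, "linear": [0, 0, -0.148], "twist": [0, 0, 0]}, {"fingers": 0.35, "linear": [0, 0, -0.148], "twist": [0, 0, 0]}, {"fingers": 0.35, "linear": [0, 0, -0.148], "twist": [0, 0, 0]}, {"fingers": 0.35, "linear": [0, 0, -0.148], "twist": [0, 0, 0]}, {"fingers": 0.35, "linear": [0, 0, -0.148], "twist": [0, 0, 0]}, {"fingers": 0.35, "linear": [0, 0, -0.148], "twist": [0, 0, 0]}, {"fingers": 0.35, "linear": [0, 0, -0.148], "twist": [0, 0, 0]}, {"fingers": 0.35, "linear": [0, 0, -0.148], "twist": [0, 0, 0]}, {"fingers": 0.35, "linear": [0, 0, -0.148], "twist": [0, 0, 0]}], squeeze=30)

```text
t: 21.0
ee_pos: [0.4199, 0.2409, 0.0183]
tool_rot: [-0.0, -0.072, 0.997, -0.0]
ft_force: [0.3, -0.3, 0.2]
finger_gap: 0.031
grip_force: 0.0
```

Gap 31 mm with no grip force, so the block isn't held. Looking before I move.

```bash
python3 -c "
from h import *
a=manip.camera('wrist');b=manip.camera('side')[80:280,160:410];cv2.imwrite('pics/x.png',np.hstack([cv2.resize(a,(400,250)),cv2.resize(b,(400,320))[:250]]))"
```

```text
(no output)
```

View pics/x.png

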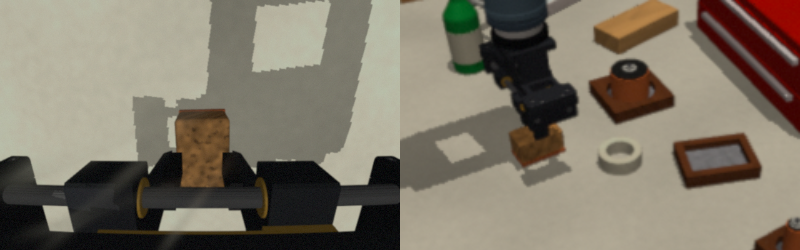

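The block is between the fingers, undisturbed; its upper part is evidently narrower than my commanded opening. Closing further.

Call:
step_arm(plan=[{"fingers": 0.1, "linear": [0, 0, 0], "twist": [0, 0, 0]}, {"fingers": 0.1, "linear": [0, 0, 0], "twist": [0, 0, 0]}, {"fingers": 0.1, "linear": [0, 0, 0], "twist": [0, 0, 0]}, {"fingers": 0.1, "linear": [0, 0, 0], "twist": [0, 0, 0]}, {"fingers": 0.1, "linear": [0, 0, 0], "twist": [0, 0, 0]}], squeeze=30)

```text
t: 21.6
ee_pos: [0.4199, 0.2409, 0.0183]
tool_rot: [-0.0, -0.072, 0.997, -0.0]
ft_force: [-0.1, -0.7, -0.4]
finger_gap: 0.0088
grip_force: 0.0
```

```bash
python3 -c "
from h import *
a=manip.camera('wrist');b=manip.camera('side')[100:220,190:310];cv2.imwrite('pics/x2.png',np.hstack([cv2.resize(a,(480,300)),cv2.resize(b,(300,300))]));o=manip.get_obs();print(o)
c=manip.camera_model('wrist');print(proj(c,[.42,.241,.04]),proj(c,[.42,.241,0.018]))"
```

```text
{'t': 21.7, 'joint_positions': array([ 2.74967146e-01,  2.66658005e-01,  1.96394838e+00,  1.27896776e-05,
        9.11017705e-01, -1.44046275e+00]), 'qd': array([ 0.00053824,  0.0012668 , -0.00177853, -0.00059948, -0.00123722,
       -0.00011591]), 'tau': array([-1.53906334e-03, -3.84001958e+01, -2.49738908e+01, -4.29834778e-03,
        7.85231707e-02, -9.37657120e-06]), 'ee_pos': array([0.41993647, 0.2408711 , 0.01831296]), 'tool_rot': array([-1.64130131e-05, -7.22498612e-02,  9.97386564e-01,  1.78583949e-06]), 'ft_force': array([-0.83617735,  0.1435888 ,  0.12898826]), 'torque': array([-0.00945303,  0.01605259,  0.05862904]), 'grip_force': 0.0, 'finger_gap': 0.008600777880229121}
[323.36660957 255.67034517] [323.31609454 238.95342217]
```

View pics/x2.png

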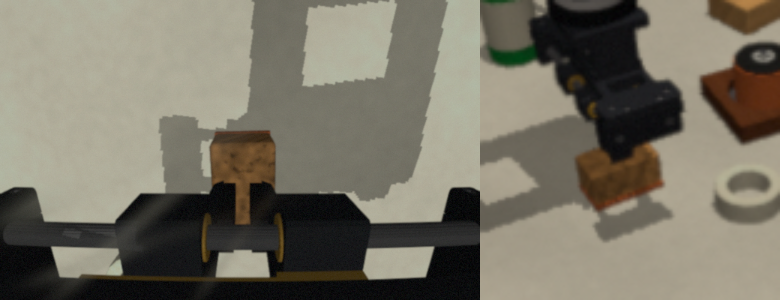

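```bash
python3 - <<'E'
from h import *
m=manip.camera_model('side')
def c2(p): return ((p-[190,100])*2.5+[480,0]).round(0)
print('s2 drum bottom pred', (proj(m,[.655,-.093,.05])-[250,130])*2.5)
for z in(0,.018,.04,.06): print(z,c2(proj(m,[.42,.241,z])))
a=np.radians(8.3); ux=np.array([np.cos(a),np.sin(a)]);uy=np.array([-np.sin(a),np.cos(a)])
for z in(0,.04):
  for sx in(-1,1):
    for sy in(-1,1): print(z,sx,sy,c2(proj(m,[*(np.array([.42,.241])+sx*.035*ux+sy*.021*uy),z])))
t=manip.camera('top'); cv2.imwrite('pics/y.png',np.hstack([cv2.resize(manip.camera('side')[120:200,200:290],(540,480),interpolation=cv2.INTER_CUBIC)]))
E
```

```text
s2 drum bottom pred [391.69037922 234.9024859 ]
0 [621. 188.]
0.018 [618. 173.]
0.04 [615. 154.]
0.06 [612. 137.]
0 -1 -1 [595. 212.]
0 -1 1 [579. 188.]
0 1 -1 [663. 187.]
0 1 1 [645. 165.]
0.04 -1 -1 [589. 178.]
0.04 -1 1 [572. 155.]
0.04 1 -1 [659. 154.]
0.04 1 1 [640. 132.]
```

View pics/y.png

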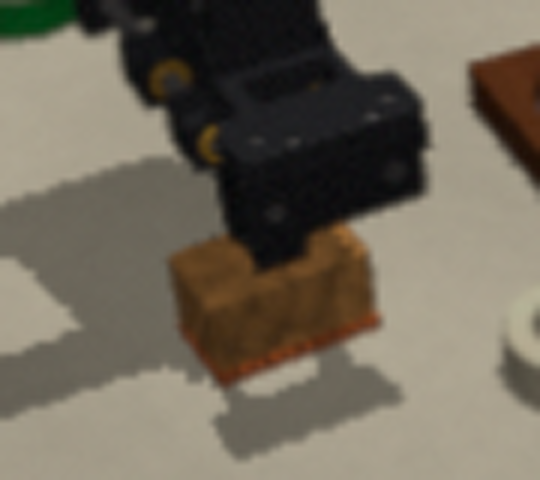

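The fingers look embedded in the block top, with no contact force, and the block is still in place. I'll open along the same contact-free path, go a little lower and close again.

To row units: -0.005 m / 0.5 = -0.01.

Call:
step_arm(plan=[{"fingers": 1, "linear": [0, 0, 0], "twist": [0, 0, 0]}, {"fingers": 1, "linear": [0, 0, 0], "twist": [0, 0, 0]}, {"fingers": 1, "linear": [0, 0, 0], "twist": [0, 0, 0]}, {"fingers": 1, "linear": [0, 0, 0], "twist": [0, 0, 0]}, {"fingers": 1, "linear": [0, 0, 0], "twist": [0, 0, 0]}, {"fingers": 1, "linear": [0, 0, -0.01], "twist": [0, 0, 0]}, {"fingers": 1, "linear": [0, 0, -0.01], "twist": [0, 0, 0]}, {"fingers": 0.7, "linear": [0, 0, -0.01], "twist": [0, 0, 0]}, {"fingers": 0.6, "linear": [0, 0, -0.01], "twist": [0, 0, 0]}, {"fingers": 0.5, "linear": [0, 0, -0.01], "twist": [0, 0, 0]}, {"fingers": 0.45, "linear": [0, 0, -0.01], "twist": [0, 0, 0]}, {"fingers": 0.4, "linear": [0, 0, -0.01], "twist": [0, 0, 0]}, {"fingers": 0.38, "linear": [0, 0, -0.01], "twist": [0, 0, 0]}, {"fingers": 0.38, "linear": [0, 0, -0.01], "twist": [0, 0, 0]}, {"fingers": 0.38, "linear": [0, 0, -0.01], "twist": [0, 0, 0]}], squeeze=30)

```text
t: 23.3
ee_pos: [0.42, 0.2409, 0.0134]
tool_rot: [0.0, -0.072, 0.997, 0.0]
ft_force: [0.5, -0.1, -0.1]
finger_gap: 0.0411
grip_force: 30.0
```

```bash
python3 w.py w8 .42,.241,.04; python3 -c "
from h import *
a=cv2.imread('pics/w8.png');b=manip.camera('side')[110:210,190:290];cv2.imwrite('pics/x3.png',np.hstack([cv2.resize(a[100:300,200:450],(500,400)),cv2.resize(b,(300,300),interpolation=2).repeat(1,0)[:,:] if 0 else cv2.copyMakeBorder(cv2.resize(b,(300,300)),0,100,0,0,0)]))"
```

```text
23.35 [0.42003024 0.24092547 0.01337883] [ 1.000e-04 -7.230e-02  9.974e-01  0.000e+00] 0.04142717112651421
.42,.241,.04 [323.3 259.9]
```

View pics/x3.png

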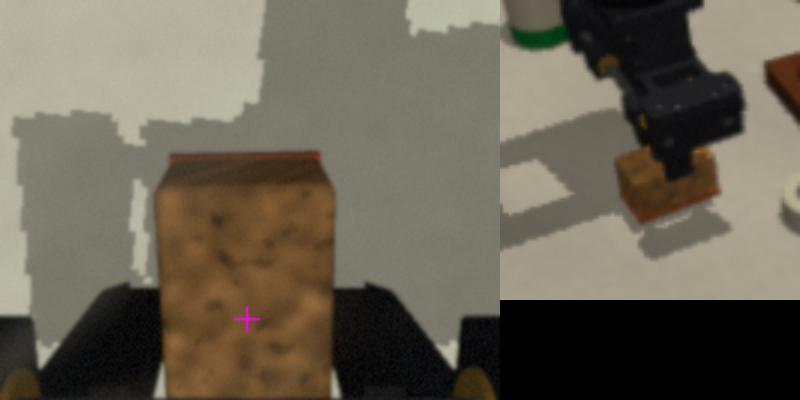

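At 13 mm the pads do grip: gap 41 mm, 30 N, block centred and upright. Carrying it to the tray.

To row units: 0.23 m / 0.5 = 0.46, -0.1345 m / 0.5 = -0.269, -19.3 degrees / 180 = -0.1072.

Call:
step_arm(plan=[{"fingers": 0.35, "linear": [0, 0, 0.06], "twist": [0, 0, 0]}, {"fingers": 0.35, "linear": [0, 0, 0.14], "twist": [0, 0, 0]}, {"fingers": 0.35, "linear": [0, 0, 0.2], "twist": [0, 0, 0]}, {"fingers": 0.35, "linear": [0.05, -0.03, 0.2], "twist": [0, 0, -0.0111]}, {"fingers": 0.35, "linear": [0.11, -0.064, 0.2], "twist": [0, 0, -0.0278]}, {"fingers": 0.35, "linear": [0.17, -0.1, 0.2], "twist": [0, 0, -0.0444]}, {"fingers": 0.35, "linear": [0.23, -0.134, 0.2], "twist": [0, 0, -0.0611]}, {"fingers": 0.35, "linear": [0.29, -0.17, 0.2], "twist": [0, 0, -0.0778]}, {"fingers": 0.35, "linear": [0.35, -0.204, 0.2], "twist": [0, 0, -0.0944]}, {"fingers": 0.35, "linear": [0.41, -0.24, 0.2], "twist": [0, 0, -0.1072]}, {"fingers": 0.35, "linear": [0.46, -0.269, 0.2], "twist": [0, 0, -0.1072]}, {"fingers": 0.35, "linear": [0.46, -0.269, 0.2], "twist": [0, 0, -0.1072]}, {"fingers": 0.35, "linear": [0.46, -0.269, 0.2], "twist": [0, 0, -0.1072]}, {"fingers": 0.35, "linear": [0.46, -0.269, 0.14], "twist": [0, 0, -0.1072]}, {"fingers": 0.35, "linear": [0.46, -0.269, 0.09], "twist": [0, 0, -0.1072]}, {"fingers": 0.35, "linear": [0.46, -0.269, 0.08], "twist": [0, 0, -0.1072]}, {"fingers": 0.35, "linear": [0.46, -0.269, 0.08], "twist": [0, 0, -0.1072]}, {"fingers": 0.35, "linear": [0.46, -0.269, 0.08], "twist": [0, 0, -0.1072]}])

```text
t: 25.2
ee_pos: [0.6504, 0.1069, 0.0547]
tool_rot: [0.001, 0.096, 0.995, 0.0]
ft_force: [0.8, 0.5, -1.0]
finger_gap: 0.041
grip_force: 30.0
```

To row units: 0.14 m / 0.5 = 0.28, -0.029 m / 0.5 = -0.058.

Call:
step_arm(plan=[{"fingers": 0.35, "linear": [0, 0, -0.03], "twist": [0, 0, 0]}, {"fingers": 0.35, "linear": [0, 0, -0.046], "twist": [0, 0, 0]}, {"fingers": 0.35, "linear": [0, 0, -0.054], "twist": [0, 0, 0]}, {"fingers": 0.35, "linear": [0, 0, -0.058], "twist": [0, 0, 0]}, {"fingers": 0.35, "linear": [0, 0, -0.058], "twist": [0, 0, 0]}, {"fingers": 0.35, "linear": [0, 0, -0.058], "twist": [0, 0, 0]}, {"fingers": 0.35, "linear": [0, 0, -0.058], "twist": [0, 0, 0]}, {"fingers": 0.55, "linear": [0, 0, -0.058], "twist": [0, 0, 0]}, {"fingers": 0.65, "linear": [0, 0, -0.058], "twist": [0, 0, 0]}, {"fingers": 0.75, "linear": [0, 0, -0.058], "twist": [0, 0, 0]}, {"fingers": 0.75, "linear": [0, 0, -0.058], "twist": [0, 0, 0]}, {"fingers": 0.75, "linear": [0, 0, -0.02], "twist": [0, 0, 0]}, {"fingers": 0.75, "linear": [0, 0, 0.06], "twist": [0, 0, 0]}, {"fingers": 0.75, "linear": [0, 0, 0.14], "twist": [0, 0, 0]}, {"fingers": 1, "linear": [0, 0, 0.22], "twist": [0, 0, 0]}, {"fingers": 1, "linear": [-0.08, 0, 0.28], "twist": [0, 0, 0]}, {"fingers": 1, "linear": [-0.16, 0, 0.28], "twist": [0, 0, 0]}, {"fingers": 1, "linear": [-0.2, 0, 0.28], "twist": [0, 0, 0]}, {"fingers": 1, "linear": [-0.2, 0, 0.28], "twist": [0, 0, 0]}, {"fingers": 1, "linear": [-0.2, 0, 0.28], "twist": [0, 0, 0]}])

```text
t: 27.2
ee_pos: [0.5506, 0.1063, 0.1938]
tool_rot: [0.001, 0.096, 0.995, 0.0]
ft_force: [0.0, -0.1, -1.2]
finger_gap: 0.088
grip_force: 0.0
```

```bash
python3 - <<'E'
from h import *
print(manip.get_obs()["ee_pos"],manip.get_obs()["finger_gap"])
E=dict(S=(.6555,-.093),M=(.6135,-.3075),L=(.598,.3155))
for n in("side","wrist"):
    im=manip.camera(n); m=manip.camera_model(n); cv2.imwrite(f"pics/f_{n}.png",im); hsv=cv2.cvtColor(im,cv2.COLOR_BGR2HSV)
    # block: cork (orange-tan), around predicted tray spot
    p=proj(m,[.65,.1065,.03]); print(n,"pred block",p.round(1))
    k=((hsv[...,0]>9)&(hsv[...,0]<22)&(hsv[...,1]>100)&(hsv[...,2]>85)).astype(np.uint8)
    r=40 if n=="side" else 120
    sub=np.zeros_like(k); y0,x0=int(max(p[1]-r,0)),int(max(p[0]-r,0)); sub[y0:y0+2*r,x0:x0+2*r]=k[y0:y0+2*r,x0:x0+2*r]
    cs,_=cv2.findContours(sub,0,1)
    if cs:
        c=max(cs,key=cv2.contourArea); M=cv2.moments(c)
        if M["m00"]:
            q=(M["m10"]/M["m00"],M["m01"]/M["m00"]); print("block",np.round(q,1),M["m00"],cv2.boundingRect(c),"->z.04",hit(m,*q,.04).round(4),"z.05",hit(m,*q,.05).round(4))
    if n=="side":
      a=np.radians(-11)
      pts=np.array([proj(m,[.65+sx*.035*np.cos(a)-sy*.021*np.sin(a),.1065+sx*.035*np.sin(a)+sy*.021*np.cos(a),z]) for z in(.01,.05) for sx in(-1,1) for sy in(-1,1)],np.float32)
      print("pred bbox",cv2.boundingRect(pts))
      for k,(x,y) in E.items():
        q=proj(m,[x,y,.068]).round().astype(int); g=hsv[q[1]-8:q[1]+9,q[0]-8:q[0]+9].astype(int)
        b=((g[...,1]<70)&(g[...,2]>110)); ys,xs=np.nonzero(b); print(k,q,"nut offset px",(xs.mean()-8).round(1) if len(xs) else None,(ys.mean()-8).round(1) if len(ys) else None,len(xs))
E
```

```text
[0.55058173 0.10634868 0.1938318 ] 0.0879765700434966
side pred block [357.5 173.6]
block [360.2 172.3] 590.5 (342, 160, 43, 28) ->z.04 [0.6516 0.0973 0.04  ] z.05 [0.6452 0.0863 0.05  ]
pred bbox (340, 159, 36, 30)
S [408 217] nut offset px 1.0 -2.7 183
M [458 314] nut offset px -0.8 2.7 100
L [303 120] nut offset px 0.7 -4.7 92
wrist pred block [339.7 265.3]
block [340.9 271.4] 1994.5 (321, 245, 40, 55) ->z.04 [0.6525 0.1069 0.04  ] z.05 [0.6473 0.1073 0.05  ]
```

```bash
python3 -c "
from plant import manip; print(manip.job_done())"
```

```text
the job is handed in; nothing more can be done
None
```

I handed the job in at about 27 s: all three drums stand in their own recesses (seen in wrist pictures), the block lies in the tray within about 3 mm of centre (measured, not viewed, as my 14 pictures were used), the gripper is open and clear, and the result was not reported back.

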